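# Pin the welding jig's tongue in its yoke

### The job

On the welding bench, push the jig's sliding tongue gently home with closed fingers against its upright post (do not grip the post) until you feel it hit the stop, then take the long shackle pin (the one standing taller in the wooden block) and pass it straight down through the yoke's upper ear, the tongue's eye and the lower ear, until its collar sits flat on the upper ear. Feel your way and never force the post or the pin; let go of the pin, and leave the short pin, the nut and the angle offcut where they are.

Things in the scene. Friction and masses are not known exactly. Their poses are not given: they have to be found in the camera images.
- jig: Dark steel jig bolted down: base plate 225 x 70 x 6 mm with a yoke at its +x end: two level ears 74 x 50 x 10 mm, undersides 30 and 56 mm above the bench, joined by a back wall (49 to 61 mm to +x of the hole axis, top 66 mm). The eye of a sliding tongue is trapped between the ears. Origin: on the bench under the hole axis; x: the way the tongue is pushed home, from post to yoke; z up.
- yoke_hole (a point): Centre of the mouth of the upper ear's vertical 16 mm hole, on the ear's top face, 66 mm above the bench; axes as the jig's. The pin counts as forced when its contacts with ears and eye add up to more than 60 N; a push of 15 to 20 N stays well below that.
- lower_hole (a point): Centre of the lower ear's 16 mm hole at its underside, 30 mm above the bench. The eye between the ears (68 x 40 x 12 mm, 42 to 54 mm above the bench, 16 mm hole) is in line only with the tongue at its hard stop; at the start it is 10 to 40 mm short and blocks the pin. It also has up to 2 mm of stiff sideways play, so the pin's tapered nose must draw it in line, pressed with 5 to 15 N.
- guide (a point): Top centre of the bridge (24 mm long, 46 mm wide, top 64 mm) that guides the tongue, 57 mm to -x of the hole axis. The tongue is a bright flat bar 30 mm wide, 42 to 54 mm above the bench, sliding along the jig's x and sticking out to -x. Friction resists the push with less than 8 N until the hard stop; let go, it stays there.
- post_top (a point): Top centre of the upright round push post on the tongue: 18 mm diameter, from 62 to 107 mm above the bench, on a collar 22 mm (x) by 44 mm (y), top 62 mm. It is clamped tight, but at no fixed place: with the tongue home the post is 94 to 130 mm to -x of the hole axis, different each time, so only the felt stop tells when the tongue is home. Over 30 N on it, squeeze included, is forcing.
- pin: Long steel shackle pin: shank 14 mm diameter, 50 mm long, its last 14 mm a nose tapering to 9 mm; collar 28 mm diameter, 5 mm thick; above it a flat tab 12 mm thick (along pin x), 24 mm wide (y), top 38 mm above the collar's underside. About 150 g. Stands in the block, collar underside 56 mm above the bench; free after a 34 mm lift. Origin: on the axis at the collar's underside; z up the tab.
- short_pin: Decoy of the same shape with a shank of only 36 mm, standing in the block's other hole with its collar 42 mm above the bench (14 mm lower than the long pin's). Origin and axes as the long pin's.
- pin_block: Fixed wooden block 60 x 150 x 40 mm (x, y, z) with two 16.5 mm holes 34 mm deep, at y = -40 and +40 mm, holding the two pins upright. Origin: centre of the underside.
- nut: Loose large hexagon nut, about 44 mm across, 20 mm high, lying on the bench. Origin: centre of its underside.
- offcut: Loose offcut of steel angle, 90 mm long, 40 mm wide and 40 mm high, 4 mm thick, lying on the bench. Origin: centre of its underside.

How it is judged:
By the outcome, as a careful person would: the job done as asked, in the order asked, and still so for the second after the job is handed in, with the robot touching nothing.
It also fails if it takes over 54 s, if anything falls off the work surface, if the arm or the gripper's body presses on something with over 40 N, if the wrist force passes 120 N, or if a joint passes its speed limit or range.

### The arm

A 6-joint arm with a two-finger parallel gripper is mounted at the origin on the work surface. World frame = base frame: x ahead of the robot, y to its left, z up, the work surface at z = 0. Lengths are in m, angles in degrees, forces in N, time in s.
With the tool pointing down it reaches from about 0.3 to 0.75 m from the base axis. Payload 8.5 kg.
Tool frame: the origin (TCP) lies midway between the tips of the shut fingers; the grasp point (between the pads) lies env.tcp_to_grasp behind it (env.tcp_to_grasp is the distance from the TCP to the grasp point, in m); z points along the fingers, y is the line along which they close (so a half turn about z gives the same grasp; the last joint's range is limited). The gripper opens to 85 mm and grips with 20 to 120 N. Pads are 22 mm wide; open, the fingers measure 114 mm over their backs; the gripper's body (76 mm by 85 mm) begins 54 mm behind the grasp point. The pads swing forward as they close: fully open they stand 13 mm farther back than shut.
Start: joints at [-75.59, 21.807, 74.336, -0, 83.858, -12.336], TCP at [0.248, -0.491, 0.231] pointing down, gripper open.
Joint ranges: [-178.18, 178.18], [-50.72, 133.34], [12.68, 142.11], [-81.47, 261.47], [9.98, 163.14], [-165.26, 165.26]. Speed limits (degrees/s): [136.94, 136.94, 180, 180, 180, 180].

### API

Orientations are given as a 3x3 rotation matrix whose columns are the frame's x, y, z axes.
In Python, from rig import observe, optics, job, env gives the robot as it stands. The module is installed in compiled form; this text tells all that it offers.
- The arm moves only by the shell command python3 -m jog 'ROWS' [FORCE]. ROWS is JSON, a list of rows, each a list of 7 numbers: the turn, a rotation vector about the tool's x, y, z in rad, then the shift along the tool's x, y, z in m, then the opening in per cent of the stroke, from 0 (shut) to 100 (fully open). A call has 1 to 10 rows; each row shifts and turns the commanded pose from where the row before left it, along the tool's axes as they then stand; what a row does not reach is not made up. A row lasts 1/8 s, in which the tool goes at most 62.5 mm and 10.7 degrees, less where a joint would pass 70% of its speed; a pose out of reach is approached as far as the arm can. A call is refused whole if a number of a shift passes 0.0625 or a number of a turn 0.188, either way. A call with a gripper value outside its range is refused whole. The fingers move at their own pace and stop on an object; FORCE is the grip in N (left out, the last holds). Time passes only in rows, so rows that do not move let the fingers close. It gives the time, the measured TCP pose, the force, the opening and the grip force at its end, in the units of the state.
- observe(): the state, without advancing time (a new reading comes with each control period).
- optics.get_image(name): name is "scene" or "top" or "wrist"; returns a dict with "pixels" (384x512x3 uint8, red, green, blue), "mtx" (3x3 intrinsics, pixels), "rvec" (rotation vector, rad) and "tvec" (3), from world to camera coordinates, as OpenCV has them. Camera axes: x right, y down, z forward; pixel columns grow to the right and rows downward; lengths in m; the calibration is good to about 2 mm. A picture is of the moment at which its call begins. There is no depth.
- job.close_job(): hands the job in; it is judged then, once.
The state is a dict: "time_s": time; "q": joint angles; "qvel": joint speeds; "joint_efforts": joint torques, N m; "position": TCP position; "tool_rot": TCP orientation; "ft_force": force on the tool from outside, world axes, zero at the start; "wrist_torque": the same for the moment, N m; "grip_width": finger opening in m; "gripper_force": force on a finger pad.
Only numpy, scipy, OpenCV 4.12 (cv2) and the standard library are available. Lean on these libraries where they do the work, as an engineer would, in place of code of your own. Each camera call takes 0.05 s, during which the arm holds its last target. There are 200 camera calls.

## Working session

There is one attempt and no reset: what is moved stays moved. The work goes in short steps, Python scripts to look and compute and a shell command to move; the robot and the scene stay as the last step left them, time stands still between calls to the robot, and variables do not carry over. Pictures are saved under pics/ and viewed, at most 10 in all, crops included, and the job is handed in when it is done.

```bash
mkdir -p pics; python3 - <<'E'
from rig import observe, optics, job, env
import cv2
for n in ("top","scene"):
    d=optics.get_image(n); cv2.imwrite(f"pics/{n}0.png",cv2.resize(d["pixels"][:,:,::-1],(800,600),interpolation=cv2.INTER_CUBIC))
    print(n,d["mtx"].tolist(),d["rvec"],d["tvec"])
s=observe();print(s,env.tcp_to_grasp)
E
```

```text
top [[487.0430546673691, 0.0, 256.9018872481948], [0.0, 487.0430546673691, 200.31647984027674], [0.0, 0.0, 1.0]] [ 2.19694794 -2.1698888   0.10484304] [-0.08731173  0.56388015  0.95454796]
scene [[365.97859048296755, 0.0, 251.44851557651063], [0.0, 365.97859048296755, 197.98369590427743], [0.0, 0.0, 1.0]] [ 1.59043137  2.00308611 -0.76476502] [ 0.18975663 -0.32566196  1.1078467 ]
{'time_s': 0.1, 'q': array([-7.55914810e+01,  2.18377398e+01,  7.43798553e+01, -4.66812941e-04,
        8.38562683e+01, -1.23356094e+01]), 'qvel': array([-0.05534938, -0.0999739 , -0.17226207,  0.07115682, -0.04087411,
       -0.08649484]), 'joint_efforts': array([ 3.23503984e-03, -4.49216437e+01, -2.31661177e+01, -2.16558597e-04,
        3.66956054e-03,  2.61908298e-05]), 'position': array([ 0.24743573, -0.49090987,  0.23077106]), 'tool_rot': array([[ 8.93024714e-01,  4.50007503e-01, -3.28632344e-04],
       [ 4.50007543e-01, -8.93023884e-01,  1.24659452e-03],
       [ 2.67500352e-04, -1.26112674e-03, -9.99999169e-01]]), 'ft_force': array([0.30032323, 1.12120772, 0.33581515]), 'wrist_torque': array([ 0.00478252, -0.03732903,  0.02988604]), 'gripper_force': 0.0, 'grip_width': 0.08535734480594188} 0.0187
```

View pics/top0.png

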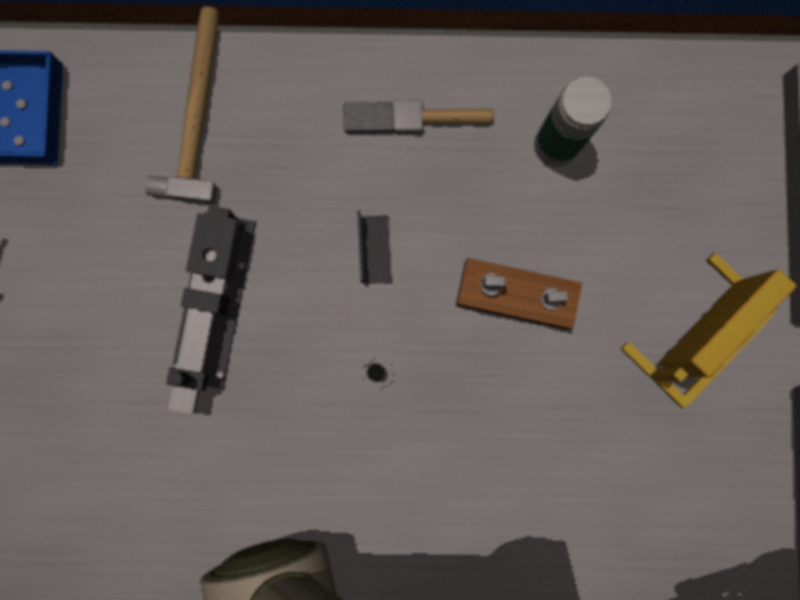

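View pics/scene0.png

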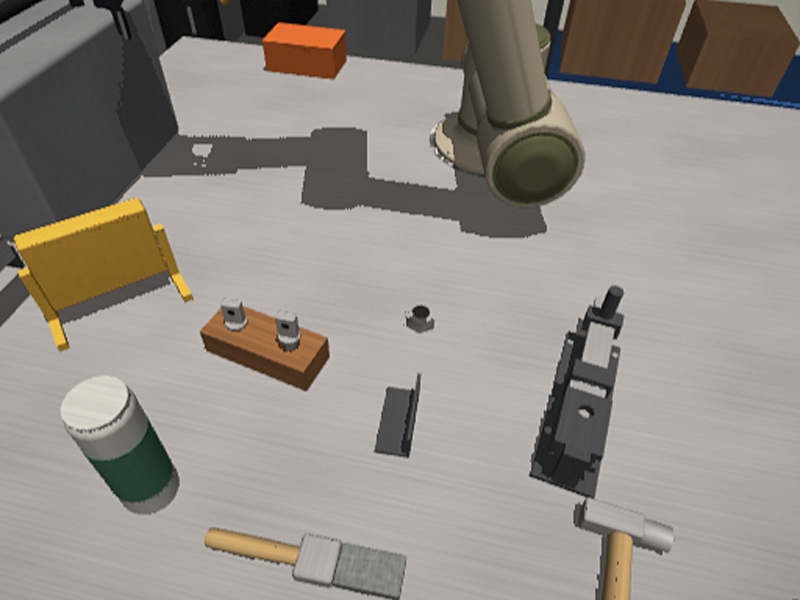

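The top view shows the ear hole at (210,255), the bridge at (203,298), the post near (178,378), and the pins at (493,284) and (554,298). In the scene view the right-hand pin (287,328) stands taller, and it is the left one in the top view. Next I'll turn these into positions and zoom in.

```bash
cat >h.py <<'E'
from rig import observe, optics, job, env
import cv2, numpy as np
def ray(d,u,v,z):
    R=cv2.Rodrigues(np.array(d["rvec"]))[0]; t=np.array(d["tvec"]).ravel()
    p=R.T@(np.linalg.inv(d["mtx"])@[u,v,1.]); c=-R.T@t
    return c+p*(z-c[2])/p[2]
def proj(d,P):
    return cv2.projectPoints(np.array(P,float).reshape(-1,3),np.array(d["rvec"]),np.array(d["tvec"]),d["mtx"],None)[0].reshape(-1,2)
def st():
    s=observe(); R=s["tool_rot"]; print(round(s["time_s"],2),"p",s["position"].round(4),"F",s["ft_force"].round(1),"T",s["wrist_torque"].round(2),"w",round(s["grip_width"],4),"yaw x",np.degrees(np.arctan2(R[1,0],R[0,0])).round(2),"z",R[:,2].round(3),"q",s["q"].round(1)); return s
def tool(s,P,yaw=None):
    "shift in tool axes (m) to world P and yaw step in rad"
    R=s["tool_rot"]; print("shift",(R.T@(np.array(P)-s["position"])).round(4))
    if yaw is not None: print("turn z", -((yaw-np.degrees(np.arctan2(R[1,0],R[0,0])))))
E
python3 - <<'E'
from h import *
t=optics.get_image("top"); s=optics.get_image("scene")
k=1.5625
for n,u,v,us,vs,z in (("hole",210.5,255,586,411,.066),("postlike",178,378,614,291,.107),("L",494,281,287,318,.094),("R",556,296,232,304,.080)):
    print(n,ray(t,u/k,v/k,z).round(4),ray(s,us/k,vs/k,z).round(4))
for u,v in ((470,258),(581,282),(574,329),(459,305)): print("blk",ray(t,u/k,v/k,.04).round(4))
for n,u,v,z in(("nut",376,372,.02),("off",376,250,.0)): print(n,ray(t,u/k,v/k,z).round(3))
a=t["pixels"][125:270,95:170,::-1]; b=t["pixels"][155:220,285:380,::-1]
c=s["pixels"][175:325,330:410,::-1]; d=s["pixels"][180:255,120:220,::-1]
f=lambda i,h:cv2.resize(i,None,fx=h,fy=h,interpolation=cv2.INTER_CUBIC)
o=np.zeros((600,800,3),np.uint8)
for im,x,y in((f(a,4),0,0),(f(b,4),310,0),(f(d,4),310,290)): o[y:y+im.shape[0],x:x+im.shape[1]]=im[:600-y,:800-x]
cv2.imwrite("pics/z1.png",o)
E
```

```text
hole [0.6303 0.1569 0.066 ] [0.6326 0.1605 0.066 ]
postlike [0.4785 0.1799 0.107 ] [0.4816 0.1832 0.107 ]
L [ 0.599  -0.1903  0.094 ] [ 0.6039 -0.1862  0.094 ]
R [ 0.5834 -0.2678  0.08  ] [ 0.5865 -0.2646  0.08  ]
blk [ 0.6351 -0.1668  0.04  ]
blk [ 0.6062 -0.3084  0.04  ]
blk [ 0.5461 -0.299   0.04  ]
blk [ 0.5747 -0.1531  0.04  ]
nut [ 0.489 -0.049  0.02 ]
off [ 0.65  -0.046  0.   ]
```

View pics/z1.png

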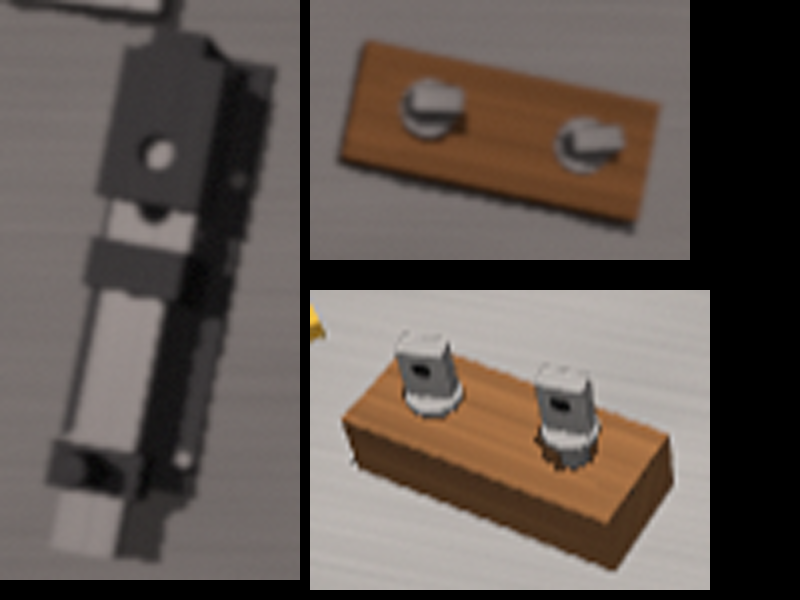

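The crop confirms the long pin is the left one in the top view, with its shank visible below the collar at (568,450) in the crop. The jig's x axis is at about -9° in world. I'll turn, shut the fingers and travel to a point behind the post.

```bash
python3 -m jog '[[0,0,0.157,0,0,0.02,0],[0,0,0.157,0,0,0.02,0],[0,0,0.157,0,0,0.02,0],[0,0,0.157,0,0,0.02,0],[0,0,0,0.006,-0.058,0,0],[0,0,0,0.006,-0.058,0,0],[0,0,0,0.006,-0.058,0,0],[0,0,0,0.006,-0.058,0,0],[0,0,0,0.006,-0.058,0,0],[0,0,0,0.006,-0.058,0,0]]' 40
python3 -m jog '[[0,0,0,0.006,-0.058,0,0],[0,0,0,0.006,-0.058,0,0],[0,0,0,0.006,-0.058,0,0],[0,0,0,0.006,-0.058,0,0],[0,0,0,0.006,-0.058,0,0],[0,0,0,0.006,-0.058,0,0],[0,0,0,0,0,0,0],[0,0,0,0,0,0,0]]'
python3 - <<'E'
from h import *
s=st(); k=1.5625
t=optics.get_image("top");w=optics.get_image("wrist")
A=lambda x,y,z:ray(t,95+x/4,125+y/4,z)
for a,b in(((97,193),(128,45)),((200,210),(224,70))): d=A(*b,.066)-A(*a,.066); print("ear edge",np.degrees(np.arctan2(d[1],d[0])),np.linalg.norm(d))
d=A(200,210,.066)-A(97,193,.066);print(np.degrees(np.arctan2(d[1],d[0]))+90,np.linalg.norm(d))
print("hole proj wrist",proj(w,[[.6315,.1587,.066],[.48,.1815,.107]]))
cv2.imwrite("pics/w1.png",w["pixels"][:,:,::-1])
tool(s,[.434,.191,.072],-9.3)
E
```

```text
time_s: 1.45
position: [0.3391, -0.1518, 0.1514]
tool_rot: [[0.987, -0.161, 0.0], [-0.161, -0.987, -0.0], [0.0, 0.0, -1.0]]
ft_force: [0.9, -0.5, -1.0]
grip_width: -0.0002
gripper_force: 0.0
time_s: 2.45
position: [0.43, 0.184, 0.1511]
tool_rot: [[0.987, -0.16, -0.001], [-0.16, -0.987, -0.0], [-0.001, 0.0, -1.0]]
ft_force: [-0.6, -0.2, 0.2]
grip_width: 0.0002
gripper_force: 0.0
2.45 p [0.43   0.184  0.1511] F [-0.6 -0.2  0.2] T [ 0.01  0.03 -0.  ] w 0.0002 yaw x -9.21 z [-0.001 -0.    -1.   ] q [  8.6  18.4  94.4  -0.   67.2 107.8]
ear edge -9.698400070311811 0.0735972639986426
ear edge -7.864709469229559 0.06915693260884435
-8.668431802899804 0.050314273401561936
hole proj wrist [[ 240.64509746 -143.88028505]
 [ 244.37431066  139.77858241]]
shift [ 0.0029 -0.0076  0.0791]
turn z 0.09383677344927754
```

View pics/w1.png

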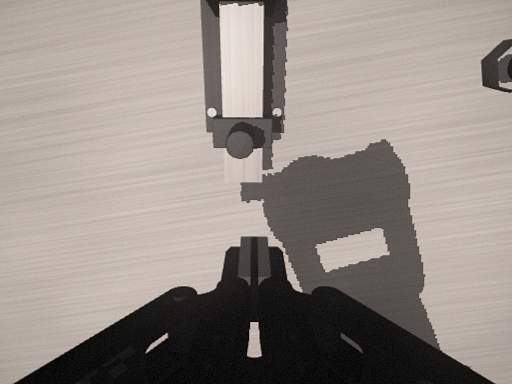

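The wrist view shows the post top at (239,145), with the tongue running straight up the image, so the yaw is right. I'll compute the post and descend behind it.

```bash
python3 - <<'E'
from h import *
s=observe();w=optics.get_image("wrist")
P=ray(w,239,145,.107);print(P, proj(w,[s["position"]]))
tool(s,P)
E
```

```text
[0.4775066  0.18495368 0.107     ] [[254.48165744 250.7379378 ]]
shift [ 0.0465 -0.0094  0.0443]
```

```bash
python3 -m jog '[[0,0,0,0,-0.005,0.03,0],[0,0,0,0,-0.0045,0.03,0],[0,0,0,0,0,0.017,0],[0,0,0,0.005,0,0,0],[0,0,0,0.005,0,0,0],[0,0,0,0.003,0,0,0],[0,0,0,0.003,0,0,0],[0,0,0,0,0,0,0]]'
python3 -m jog '[[0,0,0,0.002,0,0,0],[0,0,0,0.002,0,0,0],[0,0,0,0.002,0,0,0],[0,0,0,0.002,0,0,0],[0,0,0,0.002,0,0,0],[0,0,0,0,0,0,0]]'
```

```text
time_s: 3.6
position: [0.4479, 0.191, 0.0745]
tool_rot: [[0.987, -0.161, 0.0], [-0.161, -0.987, 0.0], [0.0, -0.0, -1.0]]
ft_force: [-0.0, 0.2, 0.1]
grip_width: -0.0004
gripper_force: 0.0
time_s: 4.35
position: [0.4576, 0.1895, 0.0743]
tool_rot: [[0.987, -0.161, -0.0], [-0.161, -0.987, 0.0], [-0.0, -0.0, -1.0]]
ft_force: [-0.2, 0.2, -0.1]
grip_width: -0.0003
gripper_force: 0.0
```

```bash
python3 -m jog '[[0,0,0,0.002,0,0,0],[0,0,0,0.002,0,0,0],[0,0,0,0.002,0,0,0],[0,0,0,0.002,0,0,0]]'
python3 -m jog '[[0,0,0,0.002,0,0,0],[0,0,0,0.002,0,0,0],[0,0,0,0.002,0,0,0],[0,0,0,0.002,0,0,0]]'
```

```text
time_s: 4.85
position: [0.4652, 0.1882, 0.0743]
tool_rot: [[0.987, -0.16, -0.001], [-0.16, -0.987, -0.0], [-0.001, 0.0, -1.0]]
ft_force: [-4.1, 1.8, 2.4]
grip_width: 0.0001
gripper_force: 2.0
time_s: 5.35
position: [0.4733, 0.1869, 0.0743]
tool_rot: [[0.987, -0.161, -0.0], [-0.161, -0.987, -0.0], [-0.0, 0.0, -1.0]]
ft_force: [-4.0, 0.0, 1.4]
grip_width: 0.0002
gripper_force: 2.0
```

```bash
for i in 1; do python3 -m jog '[[0,0,0,0.0015,0,0,0],[0,0,0,0.0015,0,0,0]]' | grep -E "pos|force"; python3 -m jog '[[0,0,0,0.0015,0,0,0],[0,0,0,0.0015,0,0,0]]' | grep -E "pos|ft"; done
```

```text
position: [0.4763, 0.1864, 0.0743]
ft_force: [-3.9, -0.6, 1.4]
gripper_force: 2.0
position: [0.4792, 0.1859, 0.0743]
ft_force: [-4.2, -1.0, 0.5]
```

```bash
python3 -m jog '[[0,0,0,0.0015,0,0,0],[0,0,0,0.0015,0,0,0]]' | grep -E "pos|ft"
```

```text
position: [0.4822, 0.1854, 0.0743]
ft_force: [-4.7, -0.4, 0.5]
```

```bash
python3 -m jog '[[0,0,0,0.0015,0,0,0],[0,0,0,0.0015,0,0,0]]' | grep -E "pos|ft"
```

```text
position: [0.4842, 0.1851, 0.0742]
ft_force: [-11.9, 1.4, 5.6]
```

```bash
python3 -m jog '[[0,0,0,0.001,0,0,0],[0,0,0,0.001,0,0,0]]' | grep -E "pos|ft"
```

```text
position: [0.4843, 0.185, 0.0742]
ft_force: [-18.4, 1.8, 11.1]
```

Force rose from 4 N to 18 N with the tool stalled, so the tongue is at its stop. I'll back off, lift, and look at the hole from above.

```bash
python3 -m jog '[[0,0,0,-0.006,0,0,0],[0,0,0,-0.012,0,0,0],[0,0,0,0,0,-0.04,0],[0,0,0,0,0,-0.05,0],[0,0,0,0.035,0,0,0],[0,0,0,0.04,0,0,0],[0,0,0,0.04,0,0,0],[0,0,0,0,0,0,0],[0,0,0,0,0,0,0]]' | grep -E "pos|ft"
python3 - <<'E'
from h import *
st();w=optics.get_image("wrist");print(proj(w,[[.6315,.1587,.066]]))
cv2.imwrite("pics/w2.png",w["pixels"][:,:,::-1]);np.savez("w2.npz",**w)
E
```

```text
position: [0.5822, 0.1693, 0.1641]
ft_force: [-1.0, -0.2, -0.8]
7.72 p [0.5822 0.1693 0.1641] F [-1.  -0.2 -0.8] T [-0.08  0.04  0.02] w -0.0001 yaw x -9.23 z [-0.  0. -1.] q [  5.   30.4  71.2   0.   78.4 104.3]
[[257.82754357 126.30240073]]
```

View pics/w2.png

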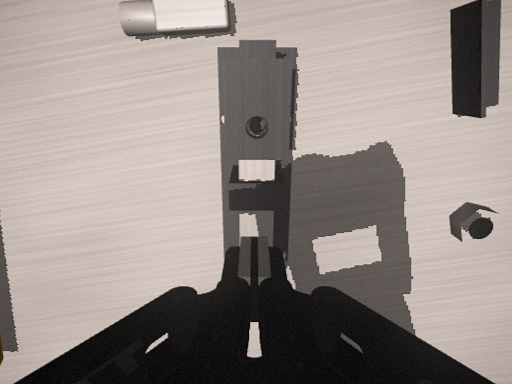

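The hole is at (257,126), within 1 px of the prediction, so it lies at about (0.6315, 0.159). Now over to the long pin, turning the tool a quarter turn.

```bash
python3 -m jog '[[0,0,0,0.012,0.057,0,0],[0,0,0,0.012,0.057,0,0],[0,0,0,0.012,0.057,0,0],[0,0,0,0.012,0.057,0,0],[0,0,0,0.012,0.057,0,0],[0,0,0,0.012,0.057,0,40],[0,0,0,0.012,0.057,0,40]]' | grep -E "pos|ft"
python3 -m jog '[[0,0,-0.173,0,0,0,40],[0,0,-0.173,0,0,0,40],[0,0,-0.173,0,0,0,40],[0,0,-0.173,0,0,0,40],[0,0,-0.173,0,0,0,40],[0,0,-0.173,0,0,0,40],[0,0,-0.173,0,0,0,40],[0,0,-0.173,0,0,0,40],[0,0,-0.173,0,0,0,40],[0,0,-0.173,0,0,0,40]]' | grep -E "pos|ft"
python3 -m jog '[[0,0,0,0,0,0,40],[0,0,0,0,0,0,40]]' 30| grep -E "pos|ft"
python3 - <<'E'
from h import *
st();w=optics.get_image("wrist");print(proj(w,[[.6015,-.188,.094],[.6015,-.188,.061]]))
cv2.imwrite("pics/w3.png",w["pixels"][:,:,::-1]);np.savez("w3.npz",**w)
E
```

```text
position: [0.6012, -0.2392, 0.1649]
ft_force: [1.1, 0.2, 0.5]
position: [0.6013, -0.2373, 0.1648]
ft_force: [0.5, 0.1, 0.5]
position: [0.6015, -0.2378, 0.1646]
ft_force: [1.0, -0.8, 0.2]
10.15 p [ 0.6015 -0.2378  0.1646] F [ 1.  -0.8  0.2] T [0.01 0.   0.02] w 0.0338 yaw x 89.72 z [ 0. -0. -1.] q [-32.   34.4  63.7   0.   81.9 -31.8]
[[254.46564411 134.85150508]
 [254.40008676 128.10701935]]
```

View pics/w3.png

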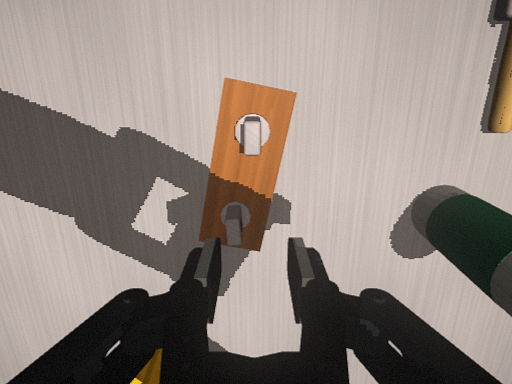

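The wrist view shows the tab top at about (252,137) and the collar at (252,131), with the tab nearly aligned to the tool. Next I'll get the exact numbers from the bright tab face.

```bash
python3 - <<'E'
from h import *
w=dict(np.load("w3.npz"));s=observe()
g=cv2.cvtColor(w["pixels"],cv2.COLOR_RGB2GRAY)[105:165,225:280]
print(g[12:55:3,10:42:2])
E
```

```text
[[144 143 138  99 205 163  89  91  90  95  92  91 150 211 141 135]
 [148 138 199 213 220  73  82  81  84  82  83  89  79 203 217 177]
 [144 163 211 221 148 180 196 198 195 199 203 206 186 185 214 215]
 [140 204 208  93  96 186 207 203 207 211 213 217 182 182 210 211]
 [162 202 213  94  90 177 203 202 209 214 211 213 180 178 211 213]
 [164 197 211  91  90 186 203 199 203 210 217 217 182 178 206 211]
 [168 196 206  92  86 181 202 203 207 204 206 215 188 177 205 207]
 [ 64 184 208  87  89 185 201 199 203 207 212 204 179 174 207 207]
 [134 102 192  96  84 177 196 201 208 203 203 208 178 172 202 202]
 [137 138  92  82  83 178 200 198 197 204 205 205 174 180 186 139]
 [140 133  94  66  66 177 198 195 200 195 198 202 182 118 140 140]
 [132 127  97  61  69 174 195 200 200 199 197 203 172 122 140 138]
 [134 131 122 119  97 175 200 196 193 197 197 196 165 129 144 141]
 [137 130 123 123 131 134 127 126 131 127 126 126 130 142 138 138]
 [133 133 124 128 131 131 133 134 137 137 134 129 131 139 137 129]]
```

```bash
python3 - <<'E'
from h import *
w=dict(np.load("w3.npz"));s=observe()
P=ray(w,252.5,138,.094);print(P);tool(s,[P[0],P[1],.064])
E
```

```text
[ 0.60015244 -0.19013636  0.094     ]
shift [ 0.0478 -0.0016  0.1005]
```

```bash
python3 -m jog '[[0,0,0,0.0475,-0.001,0,40],[0,0,0,0,0,0.03,40],[0,0,0,0,0,0.03,40],[0,0,0,0,0,0.025,40],[0,0,0,0,0,0.0125,40],[0,0,0,0,0,0,40]]' 40| grep -E "pos|ft"
python3 -m jog '[[0,0,0,0,0,0,10],[0,0,0,0,0,0,0],[0,0,0,0,0,0,0],[0,0,0,0,0,0,0],[0,0,0,0,0,0,0]]' 60| grep -E "pos|ft|gr"
```

```text
position: [0.6007, -0.1906, 0.0665]
ft_force: [-0.5, 0.9, -0.2]
position: [0.6011, -0.191, 0.068]
ft_force: [-1.8, -0.4, 6.0]
grip_width: 0.0112
gripper_force: 60.7
```

```bash
python3 -m jog '[[0,0,0,0,0,-0.01,0],[0,0,0,0,0,-0.015,0],[0,0,0,0,0,-0.02,0],[0,0,0,0,0,-0.02,0],[0,0,0,0,0,-0.02,0],[0,0,0,0,0,-0.01,0],[0,0,0,0,0,0,0]]' | grep -E "pos|ft|gr"
python3 - <<'E'
from h import *
s=st();tool(s,[.6315,.159,.162],89.7)
E
```

```text
position: [0.601, -0.1908, 0.1625]
ft_force: [-0.1, 0.5, -1.0]
grip_width: 0.0106
gripper_force: 59.8
12.45 p [ 0.601  -0.1908  0.1625] F [-0.1  0.5 -1. ] T [ 0.04  0.01 -0.02] w 0.0106 yaw x 89.88 z [ 0.001 -0.001 -1.   ] q [-28.4  32.8  67.    0.   80.1 -28.2]
shift [0.3498 0.0298 0.0004]
turn z 0.183951630383973
```

```bash
python3 -m jog '[[0,0,0,0.05,0.005,0,0],[0,0,0,0.05,0.005,0,0],[0,0,0,0.05,0.005,0,0],[0,0,0,0.05,0.005,0,0],[0,0,0,0.05,0.005,0,0],[0,0,0,0.05,0.005,0,0],[0,0,0,0,0,0,0],[0,0,0,0,0,0,0]]' | grep -E "pos|ft|gr"
python3 - <<'E'
from h import *
s=st();w=optics.get_image("wrist");print(proj(w,[[.6315,.159,.066]]))
sc=optics.get_image("scene")
a=cv2.resize(w["pixels"][60:300,170:340],None,fx=2.4,fy=2.4,interpolation=cv2.INTER_CUBIC)
b=cv2.resize(sc["pixels"][130:330,325:425],None,fx=2.88,fy=2.88,interpolation=cv2.INTER_CUBIC)
cv2.imwrite("pics/w4.png",np.hstack([a,b])[:,:,::-1]);np.savez("w4.npz",**w);print(a.shape,b.shape)
E
```

```text
position: [0.6311, 0.1089, 0.1611]
ft_force: [-0.2, -0.9, -1.1]
grip_width: 0.0109
gripper_force: 59.8
13.45 p [0.6311 0.1089 0.1611] F [-0.2 -0.9 -1.1] T [ 0.04 -0.02  0.03] w 0.0109 yaw x 89.89 z [-0.001 -0.    -1.   ] q [-0.8 33.9 65.2 -0.  81.  -0.7]
[[255.33899899 129.25381902]]
(576, 408, 3) (576, 288, 3)
```

View pics/w4.png

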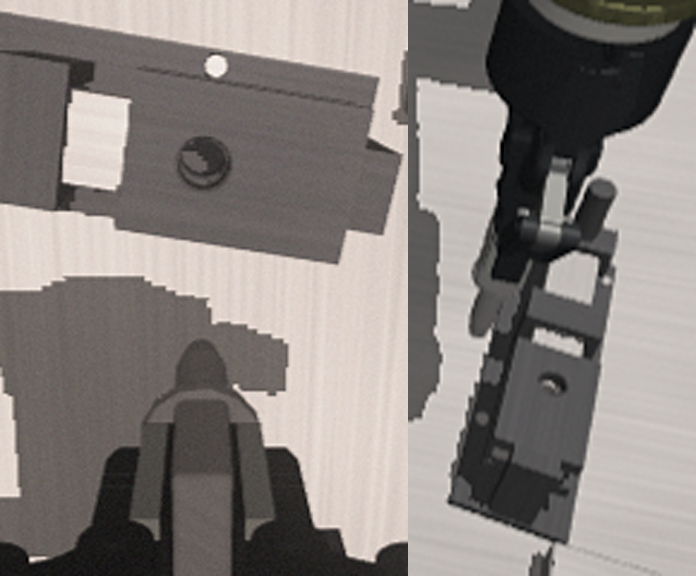

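The wrist crop shows the hole at full-frame pixel (254.6,127.5) and the pin's nose upright, its far edge at (254.2,201.3). I'll work out the offset between them.

```bash
python3 - <<'E'
from h import *
s=observe();w=dict(np.load("w4.npz"))
H=ray(w,254.6,127.5,.066);N=ray(w,254.2,201.3,.099)
print("hole",H,"nose far edge",N,"rel TCP",N-s["position"]);N[1]-=.0045
tool(s,s["position"]+[H[0]-N[0],H[1]-N[1],0])
C=ray(w,170+201/2.4,60+360/2.4,.061+.1611-.068);print("collar edge?",C-s["position"])
E
```

```text
hole [0.63094371 0.16030886 0.066     ] nose far edge [0.63063752 0.11361764 0.099     ] rel TCP [-0.00071505  0.00554788 -0.0624436 ]
shift [ 0.0512  0.0001 -0.    ]
collar edge? [-0.00089247  0.02201449 -0.0073436 ]
```

```bash
python3 -m jog '[[0,0,0,0.03,0,0,0],[0,0,0,0.021,0,0,0],[0,0,0,0,0,0,0],[0,0,0,0,0,0.015,0],[0,0,0,0,0,0.01,0],[0,0,0,0,0,0,0],[0,0,0,0,0,0.002,0],[0,0,0,0,0,0,0]]' | grep -E "pos|ft|gr"
python3 -m jog '[[0,0,0,0,0,0.003,0],[0,0,0,0,0,0.003,0],[0,0,0,0,0,0.002,0],[0,0,0,0,0,0,0]]' | grep -E "pos|ft|gr"
```

```text
position: [0.6316, 0.1601, 0.135]
ft_force: [-0.3, -0.1, -0.5]
grip_width: 0.0111
gripper_force: 59.8
position: [0.6314, 0.1603, 0.1266]
ft_force: [0.2, -0.1, -1.5]
grip_width: 0.0114
gripper_force: 59.8
```

```bash
python3 -m jog '[[0,0,0,0,0,0.002,0],[0,0,0,0,0,0.002,0],[0,0,0,0,0,0.001,0]]' | grep -E "pos|ft"
```

```text
position: [0.6314, 0.1602, 0.1217]
ft_force: [-0.0, 0.1, -1.4]
```

```bash
python3 -m jog '[[0,0,0,0,0,0.002,0],[0,0,0,0,0,0.001,0]]' | grep -E "pos|ft"
```

```text
position: [0.6315, 0.1602, 0.1187]
ft_force: [-0.0, -0.3, -1.3]
```

```bash
python3 -m jog '[[0,0,0,0,0,0.001,0],[0,0,0,0,0,0.001,0]]' | grep -E "pos|ft"
```

```text
position: [0.6315, 0.1602, 0.1168]
ft_force: [-0.3, -1.0, -1.6]
```

```bash
python3 -m jog '[[0,0,0,0,0,0.0015,0],[0,0,0,0,0,0.0015,0]]' | grep -E "pos|ft"
```

```text
position: [0.6315, 0.1602, 0.1137]
ft_force: [-0.6, 0.7, -1.2]
```

```bash
python3 -m jog '[[0,0,0,0,0,0.0015,0],[0,0,0,0,0,0.0015,0]]' | grep -E "pos|ft"
```

```text
position: [0.6315, 0.1602, 0.1107]
ft_force: [0.1, -0.3, -1.0]
```

```bash
python3 -m jog '[[0,0,0,0,0,0.0015,0],[0,0,0,0,0,0.001,0]]' | grep -E "pos|ft"
```

```text
position: [0.6315, 0.1601, 0.1083]
ft_force: [0.4, -0.5, -1.5]
```

```bash
python3 -m jog '[[0,0,0,0,0,0.0015,0],[0,0,0,0,0,0.0015,0]]' | grep -E "pos|ft"
```

```text
position: [0.6316, 0.1599, 0.1055]
ft_force: [-0.5, -2.7, 1.2]
```

```bash
python3 -m jog '[[0,0,0,0,0,0.0015,0],[0,0,0,0,0,0.0015,0]]' | grep -E "pos|ft"
```

```text
position: [0.6317, 0.16, 0.1024]
ft_force: [0.2, -3.2, 2.4]
```

```bash
python3 -m jog '[[0,0,0,0,0,0.0015,0],[0,0,0,0,0,0.0015,0]]' | grep -E "pos|ft"
```

```text
position: [0.6316, 0.1601, 0.0992]
ft_force: [0.7, -2.9, 1.2]
```

A light side force of -3 N in y. I'll ease 0.5 mm that way and continue.

```bash
python3 -m jog '[[0,0,0,-0.0005,0,0.0015,0],[0,0,0,0,0,0.0015,0]]' | grep -E "pos|ft"
```

```text
position: [0.6314, 0.1599, 0.096]
ft_force: [0.2, -2.7, 0.2]
```

```bash
python3 -m jog '[[0,0,0,0,0,0.0015,0],[0,0,0,0,0,0.0015,0]]' | grep -E "pos|ft"
```

```text
position: [0.6314, 0.1599, 0.0931]
ft_force: [0.2, -0.3, -0.7]
```

```bash
python3 -m jog '[[0,0,0,0,0,0.0015,0],[0,0,0,0,0,0.0015,0]]' | grep -E "pos|ft"
```

```text
position: [0.6315, 0.1598, 0.0902]
ft_force: [0.5, -1.0, -0.4]
```

```bash
python3 -m jog '[[0,0,0,0,0,0.0015,0],[0,0,0,0,0,0.0015,0]]' | grep -E "pos|ft"
```

```text
position: [0.6314, 0.1598, 0.0872]
ft_force: [0.2, -1.5, -0.1]
```

```bash
python3 -m jog '[[0,0,0,0,0,0.0015,0],[0,0,0,0,0,0.0015,0]]' | grep -E "pos|ft"
```

```text
position: [0.6314, 0.1598, 0.0842]
ft_force: [-0.4, -1.0, -0.6]
```

```bash
python3 -m jog '[[0,0,0,0,0,0.0015,0],[0,0,0,0,0,0.0015,0]]' | grep -E "pos|ft"
```

```text
position: [0.6315, 0.1598, 0.0812]
ft_force: [0.6, -1.1, -1.0]
```

```bash
python3 -m jog '[[0,0,0,0,0,0.001,0],[0,0,0,0,0,0.001,0]]' | grep -E "pos|ft"
```

```text
position: [0.6315, 0.1598, 0.0792]
ft_force: [0.8, -0.4, -1.5]
```

```bash
python3 -m jog '[[0,0,0,0,0,0.001,0],[0,0,0,0,0,0.001,0]]' | grep -E "pos|ft"
```

```text
position: [0.6315, 0.1597, 0.0781]
ft_force: [-3.6, -0.7, 9.1]
```

```bash
python3 -m jog '[[0,0,0,0,0,0.001,0],[0,0,0,0,0,0.0005,0]]' | grep -E "pos|ft"
```

```text
position: [0.6315, 0.1598, 0.0781]
ft_force: [-7.0, -2.3, 18.1]
```

The collar seated at z = 0.078, exactly as predicted. I'll relieve the push, let go and lift clear.

```bash
python3 -m jog '[[0,0,0,0,0,-0.002,0],[0,0,0,0,0,0,0],[0,0,0,0,0,0,20],[0,0,0,0,0,0,40],[0,0,0,0,0,0,40],[0,0,0,0,0,0,40]]' | grep -E "pos|ft|gr"
python3 -m jog '[[0,0,0,0,0,-0.02,40],[0,0,0,0,0,-0.03,40],[0,0,0,0,0,-0.04,40],[0,0,0,-0.05,0,0,40],[0,0,0,-0.05,0,0,40],[0,0,0,0,0,0,40],[0,0,0,0,0,0,40]]' | grep -E "pos|ft|gr"
python3 - <<'E'
from h import *
st();w=optics.get_image("wrist");sc=optics.get_image("scene")
a=cv2.resize(w["pixels"][0:240,150:350],None,fx=2,fy=2,interpolation=cv2.INTER_CUBIC)
b=cv2.resize(sc["pixels"][170:330,330:430],None,fx=3,fy=3,interpolation=cv2.INTER_CUBIC)
cv2.imwrite("pics/end.png",np.hstack([a,b])[:,:,::-1])
E
```

```text
position: [0.6315, 0.1598, 0.0777]
ft_force: [-0.4, 0.9, 0.3]
grip_width: 0.0343
gripper_force: 0.0
position: [0.6313, 0.0601, 0.1678]
ft_force: [0.2, 0.3, 0.5]
grip_width: 0.0339
gripper_force: 0.0
21.3 p [0.6313 0.0601 0.1678] F [0.2 0.3 0.5] T [-0.01 -0.04 -0.01] w 0.0339 yaw x 89.88 z [-0.  0. -1.] q [-5.2 33.  65.8  0.  81.2 -5.1]
```

View pics/end.png

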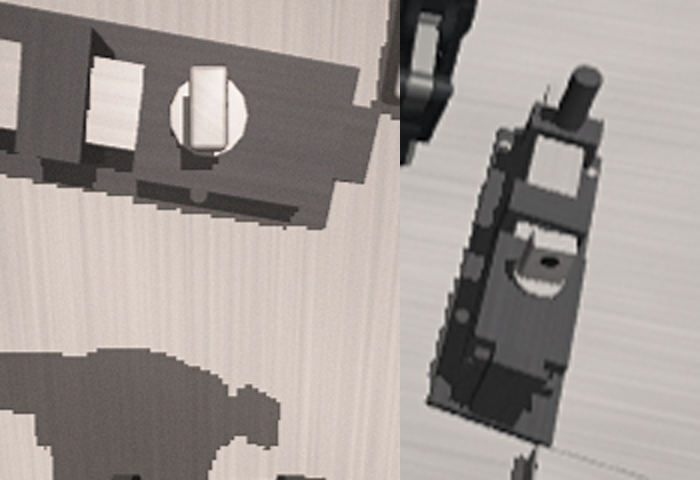

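The pin stands upright with its collar, at (208,115) in the crop, flat on the upper ear. The gripper is clear.

```bash
python3 -c "from rig import job; print(job.close_job())"
```

```text
the job is handed in; nothing more can be done
None
```

I pushed the tongue home to its felt stop (about 18 N on the post) and passed the long pin down until its collar seated on the upper ear (about 18 N of push). I then let go of the pin and handed the job in with the gripper clear, at about 21 s on the robot's clock.

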